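Set the instrument box to air-dry

ROBOT

A 7-joint arm with a two-finger parallel gripper is mounted at the origin on the work surface. World frame = base frame: x ahead of the robot, y to its left, z up, the work surface at z = 0. Lengths are in m, angles in rad, forces in N, time in s.
With the tool pointing down it reaches from about 0.4 to 0.9 m from the base axis. Payload 5.5 kg.
Tool frame: the origin (TCP) lies between the finger pads; the fingertips stand 19 mm ahead of it and the grasp point (between the pads) is the TCP; z points along the fingers, y is the line along which they close (so a half turn about z gives the same grasp; the last joint's range is limited). The gripper opens to 85 mm and grips with 20 to 120 N. Pads are 22 mm wide; open, the fingers measure 114 mm over their backs; the gripper's body (76 mm by 85 mm) begins 54 mm behind the grasp point. The pads swing forward as they close: fully open they stand 13 mm farther back than shut.
Start: joints at [1.568, 0.501, -0.427, 1.55, 0.221, 1.138, -0.21], TCP at [0.171, -0.627, 0.25] pointing down, gripper open.
Joint ranges: [-2.88, 2.88], [-0.31, 2.03], [-1.54, 1.56], [0.2, 2.42], [-1.41, 4.55], [0.19, 2.02], [-2.57, 2.57]. Speed limits (rad/s): [2.57, 2.57, 3.14, 3.14, 3.14, 3.14, 3.14].

INTERFACE

Orientations are given as a unit quaternion [w, x, y, z].
In Python, from workcell import ctrl gives the robot as it stands. The module is installed in compiled form; this text tells all that it offers.
- The arm moves only by the shell command python3 -m creep 'ROWS' [OPENING] [FORCE]. ROWS is a JSON object of lists of equal length, an entry for each row: "travel": the shift along the tool's x, y, z as a fraction of full scale, a list of three; "delta_rot": the turn, a rotation vector about the tool's x, y, z as a fraction of full scale, a list of three. In form: {"travel": [[dx, dy, dz], ...], "delta_rot": [[ax, ay, az], ...]}. A call has exactly 8 rows; each row shifts and turns the commanded pose from where the row before left it, along the tool's axes as they then stand; what a row does not reach is not made up. Full scale, the value 1, is 0.12 m for a shift and pi rad for a turn. A row lasts 1/10 s, in which the tool goes at most 50 mm and 8.59 degrees, less where a joint would pass 70% of its speed; a pose out of reach is approached as far as the arm can. A call with a number of a shift or a turn outside -1 to 1 is refused whole. A call with a gripper value outside its range is refused whole. OPENING is the opening, from -1 (shut) to 1 (fully open), set as the call begins (- or left out, the last holds). The fingers move at their own pace and stop on an object; FORCE is the grip in N (left out, the last holds). Time passes only in rows, so rows that do not move let the fingers close, or fill a call up. It gives the time, the measured TCP pose, the force, the opening and the grip force at its end, in the units of the state.
- ctrl.sense(): the state, without advancing time (a new reading comes with each control period).
- ctrl.camera(name): name is "scene" or "top" or "wrist"; returns a dict with "frame" (400x640x3 uint8, blue, green, red), "depth" (400x640 float32, m along the optical axis (not along the pixel's ray), 0 where there is no reading), "fov_y" (degrees; the focal length in pixels is half the picture's height over the tangent of half this angle, whatever the lens; pixels are square), "cx", "cy" (the principal point, pixels), "distortion" ([k1, k2, p1, p2, k3] as OpenCV has them; the pictures are not rectified), "cam_to_world" (4x4, takes a point from camera to world coordinates). Camera axes: x right, y down, z forward; pixel columns grow to the right and rows downward; lengths in m; the calibration is good to about 2 mm. A picture is of the moment at which its call begins.
- ctrl.sign_off(): hands the job in; it is judged then, once.
Trained networks look in the newest picture that a camera, given by its name, has taken for a name from the list of things; names that differ only in an ending like _2 or _b are one class to them, and where a whole thing is asked for, a point or a joint stands for the part that bears it (a point fixed in the world has none). Each returns a list of dicts, best first, with "confidence" (0 to 1); they miss things now and then, are a little off and sometimes report something else, mostly with a low value. They report only what shows in the picture. A call takes as long as a camera call.
- ctrl.find_in(camera, query): "position" ([x, y, z] in m, in the coordinates of the camera as it stood for that picture, good to about 4 mm: the middle of the surface that is visible of it).
- ctrl.silhouettes(camera, query): "region" (400x640 bool, what is visible of it).
The state is a dict: "time_s": time; "joints": joint angles; "joint_vel": joint speeds; "joint_efforts": joint torques, N m; "tool_pos": TCP position; "orientation": TCP orientation; "ft_force": force on the tool from outside, world axes, zero at the start; "wrist_torque": the same for the moment, N m; "finger_gap": opening from 0.0 (shut) to 1.0 (fully open); "gripper_force": force on a finger pad.
Only numpy, scipy, OpenCV 4.12 (cv2) and the standard library are available. Lean on these libraries where they do the work, as an engineer would, in place of code of your own. Each camera call takes 0.05 s, during which the arm holds its last target. There are 200 camera calls.

TASK

Set the washed instrument box to air-dry: fold its hinged lid back until it stands upright or beyond, then lay the loose perforated plate inside the box and press it down so that it sits level on the ledge all round. Then fold the lid down to half open, 45 degrees above closed, and leave it standing there on its stiff hinge; leave the can, bottle and jar where they are.

Things in the scene. Friction and masses are not known exactly. Their poses are not given: they have to be found in the camera images.
- box: White open-topped instrument box, fixed to the table, 130 (x) x 190 (y) x 70 mm high, walls 4 mm (opening 122 x 182 mm). Origin: centre of its underside; z up, its y runs along the hinge, its -x side is the front, where the lid opens. A ledge 10 mm wide runs round the inside, its top 36 mm above the underside; a few steel instruments lie on the box floor below the ledge.
- seat (a point): Point in the box's frame (same axes as the box), centre of the opening at the height of the ledge's top: where the plate's underside centre belongs.
- lid (a joint): Angle of the lid about its hinge (rad): 0 closed and level, 0.785 half open at 45 degrees, 1.57 upright, stop at 1.95 leaning back. The hinge is stiff: the lid stays where it is left (some 4 to 5 N at the handle moves it).
- lid_hinge (a point): Middle of the hinge axis, on the box's far (+x) top edge, 65 mm in x from the box's centre and 74 mm above its underside; the axis is along the box's y.
- lid_handle (a point): Middle of the lid's handle bar: a round steel bar 10 mm thick, parallel to the hinge, 172 mm from the hinge axis. The white lid panel is 130 x 190 x 6 mm; two side rods 100 mm apart carry the bar 40 mm (to its axis) in front of the lid's free edge, leaving an open gap of 35 mm. When closed it sticks out in front (-x) of the box at the lid's height; when the lid is upright it is on top.
- plate: Loose flat steel plate with rows of round dark holes, 116 (x) x 176 (y) x 5 mm, 0.25 kg, lying flat on the table. Origin: centre of its underside, z up. In its middle stands an upright grip tab 60 mm long along the plate's x, 10 mm thick, its top 29 mm above the plate's underside. It may go into the box either way round; 3 mm play each side.
- plate_tab (a point): Middle of the plate's grip tab, 19 mm above the plate's underside; pinch it here across the plate's y.
- spray_can: Bystander: upright red and white can, 52 mm diameter, 190 mm high, origin under its centre.
- spray_bottle: Bystander: upright clear spray bottle with a blue and white head, 60 mm diameter, 195 mm high, origin under its centre.
- jar: Bystander: amber jar with a cap, 68 mm diameter, 90 mm high, origin under its centre.

How it is judged:
On the way, in this order (a step that is already met when the one before it is completed fails the run):
1. the lid is folded back until it stands upright or beyond (at least 83 degrees from closed) (value of joint lid above 1.45 rad), for 0.2 s.
2. the plate sits level on the ledge inside the box (x of plate in the frame of seat between -0.005 and 0.005 m and y of plate in the frame of seat between -0.005 and 0.005 m and z of plate in the frame of seat between -0.003 and 0.003 m and angle between plate's own z axis and vertical below 0.035 rad), for 0.3 s.
At the end, for the whole second after the job is handed in: The plate lies at rest inside the box, level within 2 degrees and down on the ledge within 3 mm, centred within 5 mm, and the lid stands still at 45 degrees from closed, within 7.4 degrees (joint 0.655 to 0.915) (all of step 2 and value of joint lid between 0.655 and 0.915 rad and velocity of joint lid between -0.03 and 0.03 rad/s and linear speed of plate below 0.02 m/s); the robot touches nothing.
It fails at once if the spray can is pushed more than 30 mm away or knocked over (distance of spray_can from where it was at the start of the episode above 0.03 m or angle between spray_can's own z axis and vertical above 0.5 rad).
It fails at once if the spray bottle is pushed more than 30 mm away or knocked over (distance of spray_bottle from where it was at the start of the episode above 0.03 m or angle between spray_bottle's own z axis and vertical above 0.5 rad).
It fails at once if the jar is pushed more than 30 mm away or knocked over (distance of jar from where it was at the start of the episode above 0.03 m or angle between jar's own z axis and vertical above 0.5 rad).
It also fails if it takes over 72 s, if anything falls off the work surface, if the arm or the gripper's body presses on something with over 40 N, if the wrist force passes 120 N, or if a joint passes its speed limit or range.

## Working session

There is one attempt and no reset: what is moved stays moved. The work goes in short steps, Python scripts to look and compute and a shell command to move; the robot and the scene stay as the last step left them, time stands still between calls to the robot, and variables do not carry over. Pictures are saved under pics/ and viewed, at most 10 in all, crops included, and the job is handed in when it is done.

```bash
mkdir -p pics; ls; cat > h.py <<'E'
import numpy as np, cv2
from scipy.spatial.transform import Rotation as R
from workcell import ctrl
def K(c):
    f=200/np.tan(np.radians(c["fov_y"])/2); return np.array([[f,0,c["cx"]],[0,f,c["cy"]],[0,0,1]])
def cloud(c):
    k=K(c); u,v=np.meshgrid(np.arange(640.),np.arange(400.))
    n=cv2.undistortPoints(np.stack([u,v],-1).reshape(-1,1,2),k,np.array(c["distortion"],float)).reshape(400,640,2)
    d=c["depth"][...,None]; p=np.concatenate([n*d,d],-1)
    T=np.array(c["cam_to_world"]); return p@T[:3,:3].T+T[:3,3]
def toW(c,p):
    T=np.array(c["cam_to_world"]); return T[:3,:3]@np.array(p)+T[:3,3]
E
python3 - <<'E'
from h import *
np.set_printoptions(precision=4,suppress=True)
s=ctrl.sense(); print(s)
for n in ["scene","top","wrist"]:
    c=ctrl.camera(n); cv2.imwrite(f"pics/{n}0.png",c["frame"]); np.save(f"{n}0.npy",c,allow_pickle=True)
    print(n,np.array(c["cam_to_world"])[:3,3])
    P=cloud(c)
    for q in ["box","lid","lid_handle","plate","plate_tab","lid_hinge","spray_can","spray_bottle","jar"]:
        f=ctrl.find_in(n,q)[:2]; m=ctrl.silhouettes(n,q)[:1]
        print(q,[(toW(c,x["position"]).round(4),round(x["confidence"],2)) for x in f])
        for x in m:
            r=x["region"]&(c["depth"]>0); pts=P[r]
            if len(pts)>10: print("   sil",round(x["confidence"],2),r.sum(),np.median(pts,0),np.percentile(pts,2,0),np.percentile(pts,98,0))
E
```

```text
pics
{'time_s': 0.0, 'joints': array([ 1.5682,  0.5018, -0.4268,  1.5515,  0.2208,  1.1383, -0.2103]), 'joint_vel': array([-0.0002,  0.0012, -0.0003, -0.0003, -0.0004,  0.0008, -0.0001]), 'joint_efforts': array([ -0.0009, -56.9518,  -5.8166, -28.0943,   0.0106,   0.0119,
         0.    ]), 'tool_pos': array([ 0.1705, -0.6265,  0.2492]), 'orientation': array([-0.001 ,  0.9912,  0.1325, -0.0001]), 'ft_force': array([-0.3615,  0.0705, -0.1548]), 'wrist_torque': array([ 0.0148,  0.0052, -0.0098]), 'gripper_force': 0.0, 'finger_gap': 0.9988301797325133}
scene [ 1.2154 -0.0896  0.5275]
box [(array([0.581 , 0.2146, 0.085 ]), 0.89)]
   sil 0.94 5696 [0.5856 0.2152 0.081 ] [0.4549 0.1361 0.0029] [0.6288 0.3179 0.1122]
lid [(array([0.5514, 0.2179, 0.0935]), 0.89)]
   sil 0.92 3599 [0.5493 0.2186 0.0902] [ 0.3106  0.1365 -0.0006] [0.6191 0.3161 0.1148]
lid_handle [(array([0.5502, 0.2184, 0.0892]), 0.65)]
   sil 0.78 3466 [0.5514 0.2157 0.0908] [0.4477 0.1362 0.0754] [0.6195 0.3117 0.1146]
plate [(array([ 0.5336, -0.2083,  0.0075]), 0.8)]
   sil 0.85 2198 [ 0.5324 -0.211   0.0049] [ 0.4384 -0.28
[... 1521 characters left out ...]
y([ 0.5223, -0.2129,  0.0046]), 0.97)]
   sil 0.9 3887 [ 0.5182 -0.2136  0.0052] [ 0.4315 -0.2853  0.0005] [ 0.6062 -0.1417  0.0281]
lid_hinge []
   sil 0.81 6375 [0.5357 0.2122 0.093 ] [0.4409 0.1208 0.0007] [0.6191 0.3132 0.1177]
spray_can [(array([ 0.4323, -0.0159,  0.1935]), 0.75)]
spray_bottle [(array([0.6377, 0.0731, 0.1366]), 0.83)]
   sil 0.78 830 [0.6382 0.0714 0.1351] [0.6079 0.0518 0.0186] [0.6691 0.1058 0.1978]
jar [(array([ 0.5479, -0.3095,  0.0928]), 0.74)]
   sil 0.85 937 [ 0.5436 -0.312   0.0885] [ 0.5144 -0.3474  0.0018] [ 0.5728 -0.2878  0.0938]
wrist [ 0.2336 -0.6086  0.3736]
box []
lid []
lid_handle []
plate []
plate_tab []
lid_hinge []
spray_can []
spray_bottle []
jar []
```

```bash
python3 - <<'E'
from h import *
np.set_printoptions(precision=4,suppress=True)
ims=[]
for n in ["scene","top"]:
    c=np.load(f"{n}0.npy",allow_pickle=True).item(); P=cloud(c)
    w=(P[...,0]>.3)&(P[...,0]<.75)&(P[...,1]>.09)&(P[...,1]<.4)&(P[...,2]>.065)&(P[...,2]<.16)&(c["depth"]>0)
    w&=~((abs(P[...,0]-.65)<.06)&(P[...,1]<.115))
    pts=P[w]
    # ransac plane
    rng=np.random.default_rng(0); best=None;bi=0
    for _ in range(400):
        a=pts[rng.choice(len(pts),3,False)]; nn=np.cross(a[1]-a[0],a[2]-a[0]); 
        if np.linalg.norm(nn)<1e-6: continue
        nn/=np.linalg.norm(nn); k=abs((pts-a[0])@nn)<.003
        if k.sum()>bi: bi=k.sum();best=k
    q=pts[best]; m=q.mean(0); U=np.linalg.svd(q-m,full_matrices=False)[2]; nn=U[2]*np.sign(U[2][2])
    print(n,"lid plane",m,nn,"tilt",np.degrees(np.arccos(nn[2])), "dir",np.degrees(np.arctan2(nn[1],nn[0])))
    print(" rect",cv2.boxPoints(cv2.minAreaRect(q[:,:2].astype(np.float32)))); np.save(n+"lid.npy",q)
    # plate
    w=(P[...,0]>.4)&(P[...,0]<.64)&(P[...,1]>-.30)&(P[...,1]<-.12)&(P[...,2]>.003)&(P[...,2]<.04)&(c["depth"]>0)
    w&=~(np.hypot(P[...,0]-.548,P[...,1]+.312)<.045)
    q=P[w]; lo=q[q[:,2]<.008]; hi=q[q[:,2]>.02]
    for nm,z in (("plate",lo),("tab",hi)):
        r=cv2.minAreaRect(z[:,:2].astype(np.float32)); print(nm,len(z),r,"medz",np.median(z[:,2]),np.percentile(z[:,2],95)); print(cv2.boxPoints(r))
    ims.append(c["frame"])
a=ims[0][40:340]; b=ims[1][50:350]
cv2.imwrite("pics/a.png",np.vstack([a,b]))
E
```

```text
scene lid plane [0.5482 0.2191 0.0912] [0.2206 0.0575 0.9737] tilt 13.177327426288066 dir 14.601293342537883
 rect [[0.4183 0.2875]
 [0.4657 0.1017]
 [0.6398 0.146 ]
 [0.5924 0.3318]]
plate 1750 ((0.5266578197479248, -0.21040454506874084), (0.19067752361297607, 0.11626791208982468), 23.49225425720215) medz 0.004897358083417125 0.006631999816115991
[[ 0.416  -0.1951]
 [ 0.4624 -0.3017]
 [ 0.6373 -0.2257]
 [ 0.5909 -0.1191]]
tab 126 ((0.5205607414245605, -0.21246793866157532), (0.01153557002544403, 0.059981975704431534), 23.57851219177246) medz 0.02653683080649677 0.029231623175712124
[[ 0.5033 -0.1873]
 [ 0.5273 -0.2423]
 [ 0.5378 -0.2376]
 [ 0.5139 -0.1827]]
top lid plane [0.5372 0.2184 0.0949] [0.2215 0.0564 0.9735] tilt 13.21343909309797 dir 14.294514749828025
 rect [[0.4149 0.2852]
 [0.4628 0.1015]
 [0.6372 0.147 ]
 [0.5892 0.3307]]
plate 3157 ((0.5196789503097534, -0.20987258851528168), (0.1795930713415146, 0.23943836987018585), 89.92988586425781) medz 0.00509190943636928 0.007480846452676681
[[ 0.3998 -0.2995]
 [ 0.6393 -0.2998]
 [ 0.6395 -0.1202]
 [ 0.4001 -0.1199]]
tab 120 ((0.518094539642334, -0.2137778103351593), (0.009796413592994213, 0.06008647009730339), 23.53384017944336) medz 0.029060828205360933 0.03257895933089422
[[ 0.5016 -0.1882]
 [ 0.5256 -0.2433]
 [ 0.5346 -0.2394]
 [ 0.5106 -0.1843]]
```

View pics/a.png

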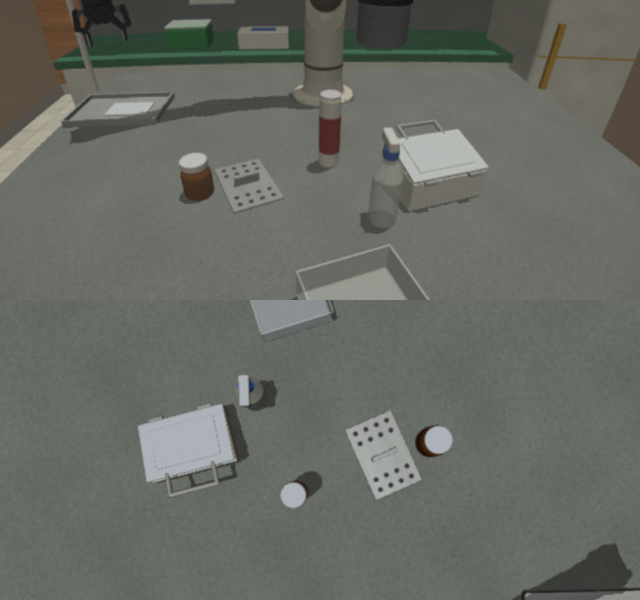

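The box sits at the left of the top view, around pixel (187,440), with its lid about 13° open and the handle toward -x (192,480). The plate is at (383,455). The can is at (293,495), the bottle at (245,390) and the jar at (435,440).

```bash
cat >> h.py <<'E'
def st():
    s=ctrl.sense(); w,x,y,z=s["orientation"]; r=R.from_quat([x,y,z,w]).as_matrix(); return s,r
def go(t,yaw=None,n=8):
    """per-row travel to t in present tool axes; rest turn about tool axes to point down with tool x at yaw deg"""
    s,r=st(); d=r.T@(np.array(t)-s["tool_pos"]); 
    print("pos",s["tool_pos"].round(4),"yaw",np.degrees(np.arctan2(r[1,0],r[0,0])).round(2),"t",round(s["time_s"],2),"F",s["ft_force"].round(1),"gap",round(s["finger_gap"],3),"gf",round(s["gripper_force"],1),"q",s["joints"].round(2))
    print("travel/row",(d/n/.12).round(4))
    if yaw is not None:
        a=np.radians(yaw); g=np.array([[np.cos(a),np.sin(a),0],[np.sin(a),-np.cos(a),0],[0,0,-1.]])
        print("rot/row",(R.from_matrix(r.T@g).as_rotvec()/n/np.pi).round(4))
E
python3 -m creep '{"travel":[[0.34,-0.15,-0.05],[0.34,-0.15,-0.05],[0.34,-0.15,-0.05],[0.34,-0.15,-0.05],[0.34,-0.15,-0.05],[0.34,-0.15,-0.05],[0.34,-0.15,-0.05],[0.34,-0.15,-0.05]],"delta_rot":[[0,0,0],[0,0,0],[0,0,0],[0,0,0],[0,0,0],[0,0,0],[0,0,0],[0,0,0]]}' -0.4 40
python3 -c "
from h import *
go([.53,-.1,.3],104.4)"
```

```text
time_s: 3.65
tool_pos: [0.4491, -0.4013, 0.2989]
orientation: [0.0, 0.991, 0.132, 0.0]
ft_force: [1.5, -0.3, 0.9]
finger_gap: 0.302
gripper_force: 0.0
pos [ 0.4491 -0.4013  0.2989] yaw 15.22 t 3.65 F [ 1.5 -0.3  0.9] gap 0.302 gf 0.0 q [ 1.11  0.39 -0.56  1.62  0.22  1.19 -0.8 ]
travel/row [ 0.1637 -0.2807 -0.0014]
rot/row [ 0.      0.     -0.0619]
```

```bash
python3 -m creep '{"travel":[[0.164,-0.281,0],[0.164,-0.281,0],[0.164,-0.281,0],[0.164,-0.281,0],[0.164,-0.281,0],[0.164,-0.281,0],[0.164,-0.281,0],[0.164,-0.281,0]],"delta_rot":[[0,0,0],[0,0,0],[0,0,0],[0,0,0],[0,0,0],[0,0,0],[0,0,0],[0,0,0]]}'
python3 -m creep '{"travel":[[0,0,0],[0,0,0],[0,0,0],[0,0,0],[0,0,0],[0,0,0],[0,0,0],[0,0,0]],"delta_rot":[[0,0,-0.045],[0,0,-0.045],[0,0,-0.045],[0,0,-0.045],[0,0,-0.045],[0,0,-0.045],[0,0,-0.045],[0,0,-0.045]]}'
python3 -c "
from h import *
go([.44,.193,.29],104.4)"
```

```text
time_s: 4.45
tool_pos: [0.5292, -0.0993, 0.2986]
orientation: [0.0, 0.991, 0.132, 0.0]
ft_force: [0.5, -0.1, 0.1]
finger_gap: 0.3
gripper_force: 0.0
time_s: 5.25
tool_pos: [0.5289, -0.1009, 0.2985]
orientation: [0.0, 0.764, 0.645, 0.0]
ft_force: [-0.2, 0.3, -0.2]
finger_gap: 0.3
gripper_force: 0.0
pos [ 0.5289 -0.1009  0.2985] yaw 80.36 t 5.25 F [-0.2  0.3 -0.2] gap 0.3 gf 0.0 q [ 0.88  0.34 -0.92  1.77  0.29  1.18 -0.29]
travel/row [ 0.2863 -0.1426  0.0087]
rot/row [ 0.      0.     -0.0167]
```

```bash
python3 -m creep '{"travel":[[0.286,-0.143,0.009],[0.286,-0.143,0.009],[0.286,-0.143,0.009],[0.286,-0.143,0.009],[0.286,-0.143,0.009],[0.286,-0.143,0.009],[0.286,-0.143,0.009],[0.286,-0.143,0.009]],"delta_rot":[[0,0,0],[0,0,0],[0,0,0],[0,0,0],[0,0,0],[0,0,0],[0,0,0],[0,0,0]]}'
python3 -m creep '{"travel":[[0,0,0],[0,0,0],[0,0,0],[0,0,0],[0,0,0],[0,0,0],[0,0,0],[0,0,0]],"delta_rot":[[0,0,-0.0167],[0,0,-0.0167],[0,0,-0.0167],[0,0,-0.0167],[0,0,-0.0167],[0,0,-0.0167],[0,0,-0.0167],[0,0,-0.0167]]}'
python3 - <<'E'
from h import *
np.set_printoptions(precision=4,suppress=True)
c=ctrl.camera("wrist"); cv2.imwrite("pics/w1.png",c["frame"]); P=cloud(c)
a=np.radians(14.4); B=np.array([[np.cos(a),np.sin(a)],[-np.sin(a),np.cos(a)]]) # world->box axes
w=(P[...,2]>.085)&(P[...,2]<.14)&(c["depth"]>0)&(P[...,0]>.38)&(P[...,1]>.1); q=P[w]; b=q[:,:2]@B.T
w2=b[:,0]< b[:,0].min()+.013
print(len(q),"handle world",q[w2].mean(0),np.percentile(q[w2],[2,98],axis=0)); 
print("box axes x min",np.percentile(b[:,0],.2),"y mid handle",(np.percentile(b[w2,1],1)+np.percentile(b[w2,1],99))/2)
h=q[w2][:,:2]; r=cv2.fitLine(h.astype(np.float32),cv2.DIST_HUBER,0,.01,.01).ravel(); print("bar dir",np.degrees(np.arctan2(r[1],r[0])),r)
# lid top plane
l=q[(b[:,0]>b[:,0].min()+.055)]; m=l.mean(0);n=np.linalg.svd(l-m,full_matrices=False)[2][2]; n*=np.sign(n[2]); print("plane",m,n,np.degrees(np.arccos(n[2])),np.degrees(np.arctan2(n[1],n[0])))
for nme in ("top","scene"):
    c0=np.load(nme+"0.npy",allow_pickle=True).item(); P=cloud(c0); w=(P[...,2]>.095)&(P[...,2]<.13)&(P[...,0]>.38)&(P[...,0]<.7)&(P[...,1]>.12)&(P[...,1]<.4); q=P[w]; b=q[:,:2]@B.T; k=b[:,0]<np.percentile(b[:,0],.5)+.012; print(nme,k.sum(),q[k].mean(0),b[k,0].mean(), "y", (b[k,1].min()+b[k,1].max())/2)
    q=np.load(nme+"lid.npy"); b=q[:,:2]@B.T; print("lid y ext",np.percentile(b[:,1],[.5,99.5]),"x",np.percentile(b[:,0],[.5,99.5]))
go([.444,.1945,.113],104.4)
E
```

```text
time_s: 6.05
tool_pos: [0.4408, 0.1946, 0.29]
orientation: [0.001, 0.766, 0.643, 0.0]
ft_force: [1.0, 0.8, 0.2]
finger_gap: 0.302
gripper_force: 0.0
time_s: 6.85
tool_pos: [0.4413, 0.1933, 0.2898]
orientation: [0.0, 0.614, 0.789, 0.0]
ft_force: [-0.8, -0.1, -0.1]
finger_gap: 0.293
gripper_force: 0.0
14640 handle world [0.444  0.2008 0.1168] [[0.4292 0.1484 0.1137]
 [0.4614 0.2497 0.1188]]
box axes x min 0.47532182879797136 y mid handle 0.08168275115411461
bar dir -75.65632 [ 0.2477 -0.9688  0.444   0.2008]
plane [0.5345 0.2279 0.0956] [0.1894 0.0576 0.9802] 11.417658097771998 16.92718231789394
top 260 [0.444  0.1944 0.1174] 0.47840050522792965 y 0.077866934778088
lid y ext [-0.0153  0.1722] x [0.4751 0.6503]
scene 165 [0.4494 0.1945 0.1138] 0.4836869781256916 y 0.07703900895713589
lid y ext [-0.0162  0.1719] x [0.4802 0.6543]
pos [0.4413 0.1933 0.2898] yaw 104.34 t 6.9 F [-0.   0.9  0.1] gap 0.298 gf 0.0 q [ 0.52  0.29 -1.15  1.9   0.3   1.14 -0.49]
travel/row [0.0006 0.003  0.1841]
rot/row [ 0.  0. -0.]
```

View pics/w1.png

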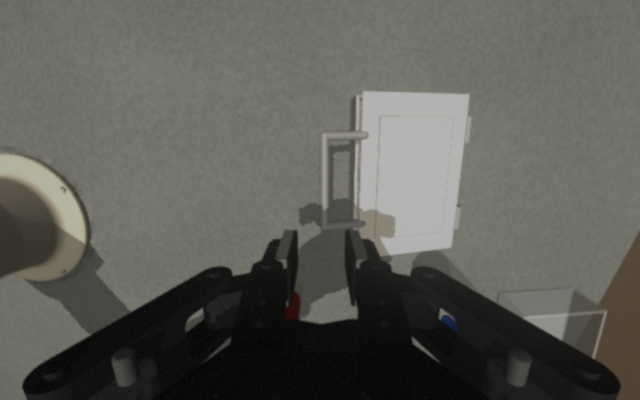

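The wrist view shows the bar at (324,180), lined up between the pads (x 295–350). All three cameras agree on the bar's height, about 0.113 m, so I'm descending to it and pinching.

```bash
python3 -m creep '{"travel":[[0.001,0.005,0.184],[0.001,0.005,0.184],[0.001,0.005,0.184],[0.001,0.005,0.184],[0.001,0.005,0.184],[0.001,0.005,0.184],[0.001,0.005,0.184],[0.001,0.005,0.184]],"delta_rot":[[0,0,0],[0,0,0],[0,0,0],[0,0,0],[0,0,0],[0,0,0],[0,0,0],[0,0,0]]}'
python3 -m creep '{"travel":[[0,0,0],[0,0,0],[0,0,0],[0,0,0],[0,0,0],[0,0,0],[0,0,0],[0,0,0]],"delta_rot":[[0,0,0],[0,0,0],[0,0,0],[0,0,0],[0,0,0],[0,0,0],[0,0,0],[0,0,0]]}' -1 40
python3 - <<'E'
from h import *
go([.4454,.1954,.113],104.4)
# arc rows, tool stays vertical: tool y=+box x, tool z=-up ; measured-hinge model
th=np.linspace(.23,1.70,17); y=-.172*np.cos(th); z=-.172*np.sin(th)
print(np.c_[np.diff(y),np.diff(z)].round(4)/.12)
E
```

```text
time_s: 7.7
tool_pos: [0.4459, 0.1954, 0.1122]
orientation: [0.0, 0.616, 0.788, 0.0]
ft_force: [0.0, -0.8, 0.1]
finger_gap: 0.302
gripper_force: 0.0
time_s: 8.5
tool_pos: [0.4452, 0.1949, 0.1134]
orientation: [0.0, 0.615, 0.788, -0.001]
ft_force: [-4.6, -3.5, 2.1]
finger_gap: 0.102
gripper_force: 39.4
pos [0.4452 0.1949 0.1134] yaw 104.07 t 8.5 F [-4.6 -3.5  2.1] gap 0.102 gf 39.4 q [ 0.28  0.55 -0.92  2.05  0.6   0.83 -0.75]
travel/row [0.0004 0.0003 0.0004]
rot/row [-0.      0.     -0.0002]
[[ 0.03583333 -0.12666667]
 [ 0.0475     -0.1225    ]
 [ 0.05833333 -0.11833333]
 [ 0.06916667 -0.1125    ]
 [ 0.07916667 -0.105     ]
 [ 0.08833333 -0.0975    ]
 [ 0.09666667 -0.08916667]
 [ 0.105      -0.08      ]
 [ 0.11166667 -0.07      ]
 [ 0.1175     -0.05916667]
 [ 0.1225     -0.04833333]
 [ 0.12666667 -0.03666667]
 [ 0.12916667 -0.025     ]
 [ 0.13083333 -0.01333333]
 [ 0.13166667 -0.00083333]
 [ 0.13083333  0.01083333]]
```

```bash
python3 -m creep '{"travel":[[0,0.036,-0.127],[0,0.048,-0.123],[0,0.058,-0.118],[0,0.069,-0.113],[0,0.079,-0.105],[0,0.088,-0.098],[0,0.097,-0.089],[0,0.105,-0.08]],"delta_rot":[[0,0,0],[0,0,0],[0,0,0],[0,0,0],[0,0,0],[0,0,0],[0,0,0],[0,0,0]]}'
python3 -c "
from h import *
go([.4454,.1954,.113],104.4)"
```

```text
time_s: 9.3
tool_pos: [0.5113, 0.2118, 0.2161]
orientation: [-0.001, 0.615, 0.789, -0.002]
ft_force: [-9.3, -4.3, 4.5]
finger_gap: 0.104
gripper_force: 39.1
pos [0.5113 0.2118 0.2161] yaw 104.11 t 9.3 F [-9.3 -4.3  4.5] gap 0.104 gf 39.1 q [ 0.31  0.52 -0.99  1.81  0.49  1.08 -0.61]
travel/row [ 0.0004 -0.0703  0.1077]
rot/row [-0.0002  0.0001 -0.0002]
```

```bash
python3 -m creep '{"travel":[[0,0.112,-0.07],[0,0.118,-0.059],[0,0.123,-0.048],[0,0.127,-0.037],[0,0.129,-0.025],[0,0.131,-0.013],[0,0.132,-0.001],[0,0.131,0.011]],"delta_rot":[[0,0,0],[0,0,0],[0,0,0],[0,0,0],[0,0,0],[0,0,0],[0,0,0],[0,0,0]]}'
python3 -m creep '{"travel":[[0,0,0],[0,0,0],[0,0,0],[0,0,0],[0,0,0],[0,0,0],[0,0,0],[0,0,0]],"delta_rot":[[0,0,0],[0,0,0],[0,0,0],[0,0,0],[0,0,0],[0,0,0],[0,0,0],[0,0,0]]}' -0.5
python3 -m creep '{"travel":[[0,0,-0.1],[0,0,-0.1],[0,0,-0.1],[0,0,-0.1],[0,0,-0.1],[0,0,-0.1],[0,0,-0.1],[0,0,-0.1]],"delta_rot":[[0,0,0],[0,0,0],[0,0,0],[0,0,0],[0,0,0],[0,0,0],[0,0,0],[0,0,0]]}'
python3 - <<'E'
from h import *
np.set_printoptions(precision=4,suppress=True)
a=np.radians(14.4); B=np.array([[np.cos(a),np.sin(a)],[-np.sin(a),np.cos(a)]])
ims=[]
for n in ("top","scene"):
    c=ctrl.camera(n); np.save(n+"1.npy",c,allow_pickle=True); P=cloud(c); ims.append(c["frame"])
cv2.imwrite("pics/b.png",np.vstack([ims[1][40:340],ims[0][50:350]]))
go([.53,.0,.36],113.5)
E
```

```text
time_s: 10.1
tool_pos: [0.631, 0.2425, 0.2466]
orientation: [0.001, 0.615, 0.788, 0.001]
ft_force: [-3.9, -2.1, 11.1]
finger_gap: 0.097
gripper_force: 41.3
time_s: 10.9
tool_pos: [0.6299, 0.2416, 0.2444]
orientation: [0.0, 0.615, 0.788, -0.0]
ft_force: [0.4, 0.6, 0.4]
finger_gap: 0.247
gripper_force: 0.0
time_s: 11.7
tool_pos: [0.6299, 0.2417, 0.3415]
orientation: [0.0, 0.615, 0.788, 0.0]
ft_force: [0.2, 0.0, 0.1]
finger_gap: 0.252
gripper_force: 0.0
pos [0.6306 0.2423 0.3428] yaw 104.07 t 11.8 F [0.5 0.9 0.4] gap 0.248 gf 0.0 q [ 0.19  0.62 -0.96  1.36  0.5   1.42 -0.51]
travel/row [-0.2194 -0.1629 -0.0186]
rot/row [ 0.0001 -0.     -0.0065]
```

View pics/b.png

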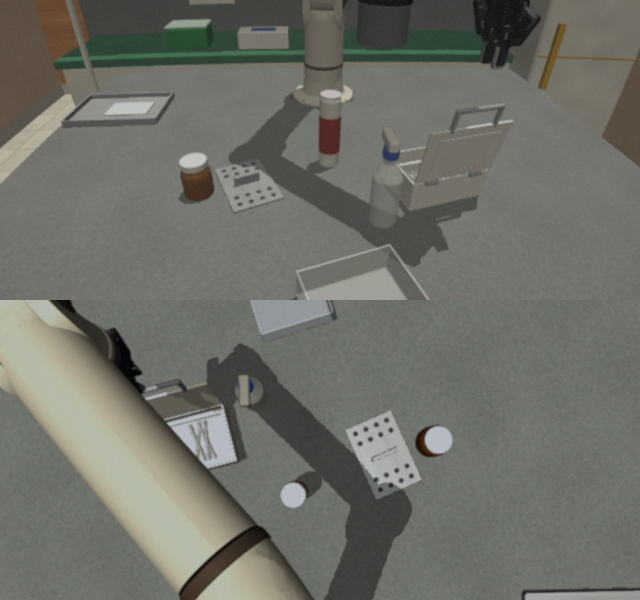

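The lid stands upright, a little past vertical: the handle is on top at (478,115) in the scene view and the box is open at (203,440) in the top view. Next I move to above the plate.

```bash
python3 -m creep '{"travel":[[-0.22,-0.163,0],[-0.22,-0.163,0],[-0.22,-0.163,0],[-0.22,-0.163,0],[-0.22,-0.163,0],[-0.22,-0.163,0],[-0.22,-0.163,0],[-0.22,-0.163,0]],"delta_rot":[[0,0,0],[0,0,0],[0,0,0],[0,0,0],[0,0,0],[0,0,0],[0,0,0],[0,0,0]]}'
python3 -m creep '{"travel":[[-0.23,0.03,0.07],[-0.23,0.03,0.07],[-0.23,0.03,0.07],[-0.23,0.03,0.07],[-0.23,0.03,0.07],[-0.23,0.03,0.07],[-0.23,0.03,0.07],[-0.23,0.03,0.07]],"delta_rot":[[0,0,0],[0,0,0],[0,0,0],[0,0,0],[0,0,0],[0,0,0],[0,0,0],[0,0,0]]}'
python3 - <<'E'
from h import *
np.set_printoptions(precision=4,suppress=True)
a=np.radians(14.4); B=np.array([[np.cos(a),np.sin(a)],[-np.sin(a),np.cos(a)]])
go([.5195,-.213,.28],113.5)
c=ctrl.camera("wrist"); cv2.imwrite("pics/w2.png",c["frame"]); P=cloud(c)
w=(abs(P[...,0]-.52)<.05)&(abs(P[...,1]+.213)<.05)&(P[...,2]>.02)&(P[...,2]<.035); q=P[w]
r=cv2.minAreaRect(q[:,:2].astype(np.float32)); print("tab",r,np.median(q[:,2])); print(cv2.boxPoints(r))
w=(P[...,0]>.4)&(P[...,0]<.64)&(P[...,1]>-.32)&(P[...,1]<-.10)&(P[...,2]>.003)&(P[...,2]<.008)&(np.hypot(P[...,0]-.548,P[...,1]+.312)>.05)
m=cv2.morphologyEx(w.astype(np.uint8),cv2.MORPH_OPEN,np.ones((5,5))); q=P[m>0]; print("plate",cv2.minAreaRect(q[:,:2].astype(np.float32)),len(q))
c=ctrl.camera("top"); np.save("top2.npy",c,allow_pickle=True); P=cloud(c); b=P[...,:2]@B.T
w=(P[...,2]>.062)&(P[...,2]<.078)&(abs(b[...,0]-.58)<.10)&(abs(b[...,1]-.078)<.11)
print("rim",w.sum(),np.percentile(b[w],[1,99],axis=0)); q=P[w]; print(cv2.minAreaRect(q[:,:2].astype(np.float32)))
w=(P[...,2]>.03)&(P[...,2]<.042)&(abs(b[...,0]-.58)<.065)&(abs(b[...,1]-.078)<.10); print("ledge z",np.median(P[w][:,2]),np.percentile(b[w],[1,99],axis=0))
lid=(P[...,2]>.09)&(P[...,2]<.27)&(b[...,0]>.62)&(b[...,0]<.72)&(abs(b[...,1]-.078)<.09); q=P[lid]; 
print("lid pts",lid.sum(), np.median(b[lid],0),np.median(q[:,2]))
cv2.imwrite("pics/c.png",cv2.resize(c["frame"][120:320,110:380],None,fx=2.8,fy=2.8))
E
```

```text
time_s: 12.6
tool_pos: [0.5286, -0.0025, 0.34]
orientation: [-0.0, 0.615, 0.788, -0.0]
ft_force: [-0.8, -0.1, -1.1]
finger_gap: 0.251
gripper_force: 0.0
time_s: 13.4
tool_pos: [0.6112, -0.2095, 0.2723]
orientation: [-0.0, 0.615, 0.788, -0.0]
ft_force: [-0.6, 0.1, 0.7]
finger_gap: 0.25
gripper_force: 0.0
pos [ 0.6112 -0.2095  0.2723] yaw 104.07 t 13.4 F [-0.6  0.1  0.7] gap 0.25 gf 0.0 q [ 0.91  0.61 -0.92  1.53  0.5   1.26  0.16]
travel/row [ 0.0197 -0.0935 -0.008 ]
rot/row [-0.     -0.     -0.0065]
tab ((0.5189244747161865, -0.21147441864013672), (0.010747583582997322, 0.05988360941410065), 23.5323543548584) 0.0280233445812883
[[ 0.502  -0.1862]
 [ 0.526  -0.2411]
 [ 0.5358 -0.2368]
 [ 0.5119 -0.1819]]
plate ((0.5179827213287354, -0.21221274137496948), (0.17587080597877502, 0.11516310274600983), 23.38744354248047) 8508
rim 651 [[ 0.5158 -0.0162]
 [ 0.6455  0.1731]]
((0.5433899164199829, 0.2206602692604065), (0.1309976577758789, 0.19075797498226166), 14.261402130126953)
ledge z 0.03629939079311617 [[ 0.516  -0.0162]
 [ 0.6429  0.17  ]]
lid pts 2407 [0.6577 0.0781] 0.17188430367443697
```

View pics/w2.png

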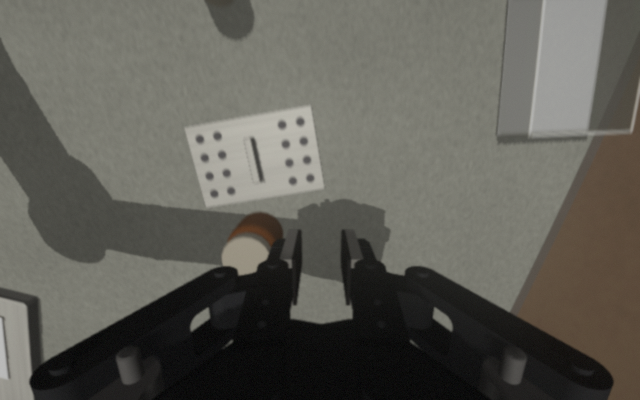

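View pics/c.png

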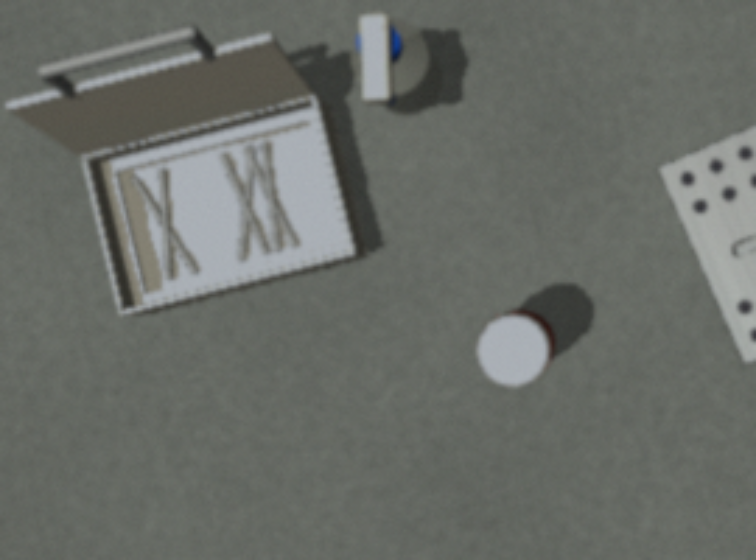

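The views show the plate clear at (255,160) in the wrist picture, with its tab at (255,160). The box rim is fully visible in the top view, with crossed instruments low inside. The rim fit gives 131 x 191 mm, centre (0.544, 0.2206) and yaw 14.3°, which matches the text.

```bash
python3 -m creep '{"travel":[[0.02,-0.094,0.05],[0.02,-0.094,0.05],[0.02,-0.094,0.05],[0.02,-0.094,0.05],[0.02,-0.094,0.05],[0.02,-0.094,0.05],[0.02,-0.094,0.05],[0.02,-0.094,0.05]],"delta_rot":[[0,0,0],[0,0,0],[0,0,0],[0,0,0],[0,0,0],[0,0,0],[0,0,0],[0,0,0]]}' -0.3 60
python3 -m creep '{"travel":[[0,0,0.05],[0,0,0.05],[0,0,0.05],[0,0,0.05],[0,0,0.05],[0,0,0.05],[0,0,0.05],[0,0,0.05]],"delta_rot":[[0,0,-0.0065],[0,0,-0.0065],[0,0,-0.0065],[0,0,-0.0065],[0,0,-0.0065],[0,0,-0.0065],[0,0,-0.0065],[0,0,-0.0065]]}'
python3 -c "
from h import *
go([.5186,-.2128,.027],113.5)"
```

```text
time_s: 14.3
tool_pos: [0.5182, -0.211, 0.2249]
orientation: [-0.0, 0.615, 0.789, -0.0]
ft_force: [-0.0, -0.0, 1.6]
finger_gap: 0.348
gripper_force: 0.0
time_s: 15.1
tool_pos: [0.519, -0.2117, 0.1767]
orientation: [-0.0, 0.548, 0.836, 0.0]
ft_force: [-1.1, -0.6, -0.5]
finger_gap: 0.349
gripper_force: 0.0
pos [ 0.519  -0.2117  0.1767] yaw 113.54 t 15.1 F [-1.1 -0.6 -0.5] gap 0.349 gf 0.0 q [ 1.05  0.58 -0.95  1.83  0.55  1.02  0.29]
travel/row [-0.0009 -0.0009  0.1559]
rot/row [ 0. -0.  0.]
```

```bash
python3 -m creep '{"travel":[[0,-0.001,0.156],[0,-0.001,0.156],[0,-0.001,0.156],[0,-0.001,0.156],[0,-0.001,0.156],[0,-0.001,0.156],[0,-0.001,0.156],[0,-0.001,0.156]],"delta_rot":[[0,0,0],[0,0,0],[0,0,0],[0,0,0],[0,0,0],[0,0,0],[0,0,0],[0,0,0]]}'
python3 -m creep '{"travel":[[0,0,0],[0,0,0],[0,0,0],[0,0,0],[0,0,0],[0,0,0],[0,0,0],[0,0,0]],"delta_rot":[[0,0,0],[0,0,0],[0,0,0],[0,0,0],[0,0,0],[0,0,0],[0,0,0],[0,0,0]]}' -1 60
python3 -c "
from h import *
go([.5186,-.2128,.027],113.5)"
```

```text
time_s: 15.9
tool_pos: [0.5181, -0.2121, 0.0259]
orientation: [-0.0, 0.549, 0.836, 0.0]
ft_force: [-0.5, 0.3, 0.0]
finger_gap: 0.352
gripper_force: 0.0
time_s: 16.7
tool_pos: [0.5181, -0.2122, 0.0276]
orientation: [0.0, 0.549, 0.836, -0.0]
ft_force: [0.1, -1.0, -2.8]
finger_gap: 0.102
gripper_force: 61.3
pos [ 0.5181 -0.2122  0.0276] yaw 113.43 t 16.7 F [ 0.1 -1.  -2.8] gap 0.102 gf 61.3 q [ 0.92  0.78 -0.77  1.9   0.76  0.78  0.14]
travel/row [-0.0008  0.0003  0.0006]
rot/row [ 0.  0. -0.]
```

```bash
python3 -m creep '{"travel":[[0,0,-0.1],[0,0,-0.2],[0,0,-0.33],[0,0,-0.33],[0,0,-0.33],[0,0,-0.33],[0,0,-0.33],[0,0,-0.33]],"delta_rot":[[0,0,0],[0,0,0],[0,0,0],[0,0,0],[0,0,0],[0,0,0],[0,0,0],[0,0,0]]}'
python3 -m creep '{"travel":[[0,0,0],[0,0,0],[0,0,0],[0,0,0],[0,0,0],[0,0,0],[0,0,0],[0,0,0]],"delta_rot":[[0,0,-0.028],[0,0,-0.028],[0,0,-0.028],[0,0,-0.028],[0,0,-0.028],[0,0,-0.028],[0,0,-0.028],[0,0,-0.028]]}'
python3 -m creep '{"travel":[[0,0,0],[0,0,0],[0,0,0],[0,0,0],[0,0,0],[0,0,0],[0,0,0],[0,0,0]],"delta_rot":[[0,0,-0.028],[0,0,-0.028],[0,0,-0.028],[0,0,-0.028],[0,0,-0.028],[0,0,-0.028],[0,0,-0.028],[0,0,-0.028]]}'
python3 -c "
from h import *
go([.535,.00,.29],194.3); go([.544,.2206,.29],194.3)"
```

```text
time_s: 17.5
tool_pos: [0.5176, -0.2115, 0.3035]
orientation: [0.0, 0.548, 0.836, -0.0]
ft_force: [0.2, -1.2, -3.3]
finger_gap: 0.101
gripper_force: 61.3
time_s: 18.3
tool_pos: [0.5177, -0.2117, 0.3018]
orientation: [0.0, 0.225, 0.974, -0.0]
ft_force: [-0.2, 0.2, -3.5]
finger_gap: 0.105
gripper_force: 61.3
time_s: 19.1
tool_pos: [0.5177, -0.2119, 0.3018]
orientation: [-0.0, -0.125, 0.992, -0.0]
ft_force: [-1.1, 1.2, -3.6]
finger_gap: 0.104
gripper_force: 61.3
pos [ 0.5177 -0.2119  0.3018] yaw -165.68 t 19.1 F [-1.1  1.2 -3.6] gap 0.104 gf 61.3 q [ 1.29  0.63 -1.37  1.71  0.64  1.35  1.62]
travel/row [-0.0721  0.2094  0.0121]
rot/row [-0. -0.  0.]
pos [ 0.5177 -0.2119  0.3018] yaw -165.68 t 19.1 F [-1.1  1.2 -3.6] gap 0.104 gf 61.3 q [ 1.29  0.63 -1.37  1.71  0.64  1.35  1.62]
travel/row [-0.138   0.4298  0.0119]
rot/row [-0. -0.  0.]
```

```bash
python3 -m creep '{"travel":[[-0.069,0.215,0.006],[-0.069,0.215,0.006],[-0.069,0.215,0.006],[-0.069,0.215,0.006],[-0.069,0.215,0.006],[-0.069,0.215,0.006],[-0.069,0.215,0.006],[-0.069,0.215,0.006]],"delta_rot":[[0,0,0],[0,0,0],[0,0,0],[0,0,0],[0,0,0],[0,0,0],[0,0,0],[0,0,0]]}'
python3 -m creep '{"travel":[[-0.069,0.215,0.006],[-0.069,0.215,0.006],[-0.069,0.215,0.006],[-0.069,0.215,0.006],[-0.069,0.215,0.006],[-0.069,0.215,0.006],[-0.069,0.215,0.006],[-0.069,0.215,0.006]],"delta_rot":[[0,0,0],[0,0,0],[0,0,0],[0,0,0],[0,0,0],[0,0,0],[0,0,0],[0,0,0]]}'
python3 -c "
from h import *
go([.544,.2206,.13],194.3)
c=ctrl.camera('scene'); cv2.imwrite('pics/d.png',c['frame'][40:340,300:600])"
```

```text
time_s: 19.9
tool_pos: [0.5316, 0.0054, 0.296]
orientation: [0.0, -0.123, 0.992, -0.001]
ft_force: [0.4, -0.1, -2.6]
finger_gap: 0.105
gripper_force: 61.3
time_s: 20.7
tool_pos: [0.5457, 0.2215, 0.2903]
orientation: [0.0, -0.123, 0.992, -0.0]
ft_force: [0.9, 0.1, -3.6]
finger_gap: 0.103
gripper_force: 61.3
pos [0.5457 0.2215 0.2903] yaw -165.89 t 20.7 F [ 0.9  0.1 -3.6] gap 0.103 gf 61.3 q [ 0.42  0.62 -1.24  1.65  0.61  1.31  0.89]
travel/row [ 0.002  -0.0003  0.1669]
rot/row [-0.      0.     -0.0001]
```

View pics/d.png

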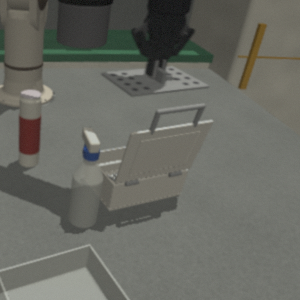

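The plate hangs level at (155,80), in front of and above the lid handle. I'm lowering it to just above the rim to check alignment.

```bash
python3 -m creep '{"travel":[[0.002,0,0.167],[0.002,0,0.167],[0.002,0,0.167],[0.002,0,0.167],[0.002,0,0.167],[0.002,0,0.167],[0.002,0,0.167],[0.002,0,0.167]],"delta_rot":[[0,0,0],[0,0,0],[0,0,0],[0,0,0],[0,0,0],[0,0,0],[0,0,0],[0,0,0]]}'
python3 - <<'E'
from h import *
np.set_printoptions(precision=4,suppress=True)
a=np.radians(14.3); B=np.array([[np.cos(a),np.sin(a)],[-np.sin(a),np.cos(a)]])
go([.544,.2206,.0645],194.3)
o=B@np.array([.544,.2206])
im=[]
for n in ("wrist","scene","top"):
    c=ctrl.camera(n); P=cloud(c); b=P[...,:2]@B.T-o; im.append(c["frame"])
    near=(abs(b[...,0])<.1)&(abs(b[...,1])<.12)&(c["depth"]>0)
    for nm,lo,hi in (("plate",.100,.112),("rim",.064,.075)):
        w=near&(P[...,2]>lo)&(P[...,2]<hi); w=cv2.morphologyEx(w.astype(np.uint8),cv2.MORPH_OPEN,np.ones((2,2)))>0
        if w.sum()>20: print(n,nm,w.sum(),"z",np.median(P[w][:,2]),"ext",np.percentile(b[w],[1,99],axis=0).ravel(), cv2.minAreaRect(b[w].astype(np.float32)))
cv2.imwrite("pics/e.png",np.hstack([im[0][:, :500],cv2.resize(im[1][100:300,350:550],(300,300))[:, :].copy() if 0 else cv2.resize(im[1][100:300,350:500],(300,400))]))
E
```

```text
time_s: 21.55
tool_pos: [0.5445, 0.2198, 0.1286]
orientation: [0.0, -0.122, 0.992, -0.0]
ft_force: [1.1, -0.4, -2.5]
finger_gap: 0.1
gripper_force: 61.5
pos [0.5445 0.2198 0.1286] yaw -165.93 t 21.55 F [ 1.1 -0.4 -2.5] gap 0.1 gf 61.5 q [ 0.33  0.78 -1.07  1.8   0.79  1.06  0.77]
travel/row [0.0004 0.001  0.0668]
rot/row [-0.      0.     -0.0002]
wrist plate 40253 z 0.10704333638444952 ext [-0.0551 -0.0849  0.0491  0.0872] ((0.014920145273208618, 0.035174980759620667), (0.25948745012283325, 0.15200278162956238), 82.22138214111328)
wrist rim 2141 z 0.06928769633497317 ext [-0.064  -0.0908 -0.0539  0.0968] ((-0.05842788890004158, 0.02133318781852722), (0.22762680053710938, 0.014136739075183868), 88.837890625)
scene plate 909 z 0.10222364766679959 ext [-0.0506 -0.0946  0.0842  0.0916] ((0.18432031571865082, -0.17871606349945068), (0.20227736234664917, 0.9474829435348511), 41.50832748413086)
scene rim 300 z 0.06669641330519135 ext [-0.0044 -0.0951  0.0745  0.0966] ((0.2196245789527893, -0.19974258542060852), (0.168690487742424, 0.8709027767181396), 42.07339859008789)
top plate 1296 z 0.10501286277523691 ext [-0.0567 -0.0979  0.0662  0.0057] ((-0.03328077495098114, -0.12490445375442505), (0.33572232723236084, 0.09018659591674805), 40.964149475097656)
top rim 126 z 0.06841817412331108 ext [-0.0629 -0.095   0.0609 -0.0897] ((-0.06350816786289215, -0.1416425108909607), (0.26396292448043823, 0.07609617710113525), 37.455413818359375)
```

View pics/e.png

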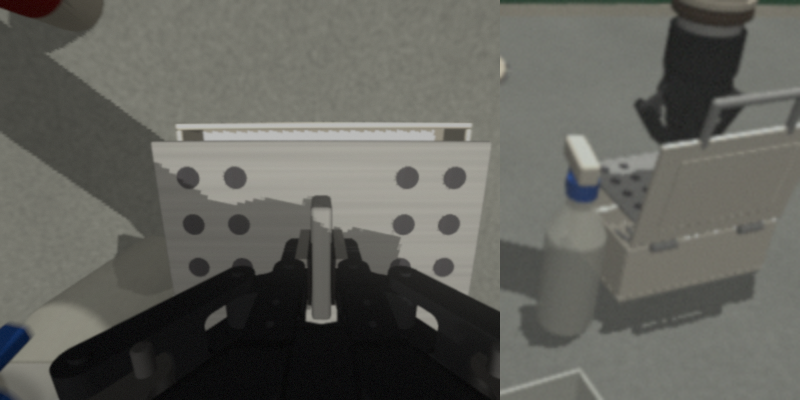

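The wrist view shows the plate's front edge (row 143, columns 152–490) parallel to the box's front rim (row 125, columns 177–471), nearly centred. I'll fit the edges to get the numbers.

```bash
python3 - <<'E'
from h import *
np.set_printoptions(precision=4,suppress=True)
a=np.radians(14.3); B=np.array([[np.cos(a),np.sin(a)],[-np.sin(a),np.cos(a)]]); o=B@np.array([.544,.2206])
c=ctrl.camera("wrist"); k=K(c); D=np.array(c["distortion"],float); T=np.array(c["cam_to_world"])
def at(pix,z):
    n=cv2.undistortPoints(np.array(pix,np.float64).reshape(-1,1,2),k,D).reshape(-1,2); r=np.c_[n,np.ones(len(n))]@T[:3,:3].T
    p=T[:3,3]+r*((z-T[2,3])/r[:,2])[:,None]; return p[:,:2]@B.T-o
P=cloud(c); Z=P[...,2]; ok=c["depth"]>0
for nm,lo,hi,zt in (("plate",.100,.113,.1072),("rim",.060,.078,.070)):
    w=(Z>lo)&(Z<hi)&ok; w[250:]=0; w=cv2.morphologyEx(w.astype(np.uint8),cv2.MORPH_CLOSE,np.ones((3,3)))>0
    n_,lab,stt,_=cv2.connectedComponentsWithStats(w.astype(np.uint8)); w=lab==1+np.argmax(stt[1:,4])
    cols=np.arange(200,440); top=[w[:,u].argmax()-.5 for u in cols]
    f=at(np.c_[cols,top],zt); med=np.median(f[:,0]); s=np.polyfit(f[:,1],f[:,0],1)
    print(nm,"front x",med,"slope deg",np.degrees(s[0]),"z",np.median(Z[w]))
    rows=[r for r in range(100,240) if w[r].sum()>20 and (nm=="plate" and r>148 or nm=="rim" and r in range(123,132))]
    L=at([[w[r].argmax()-.5,r] for r in rows],zt); Rr=at([[639.5-w[r][::-1].argmax(),r] for r in rows],zt)
    print("  y sides",np.median(L[:,1]),np.median(Rr[:,1]),"mid",(np.median(L[:,1])+np.median(Rr[:,1]))/2,"tilt of sides", np.degrees(np.polyfit(L[:,0],L[:,1],1)[0]),np.degrees(np.polyfit(Rr[:,0],Rr[:,1],1)[0]))
E
```

```text
plate front x -0.05716099570672617 slope deg 0.1456800965153315 z 0.10647583379767817
  y sides -0.08653474019307923 0.08746706338276167 mid 0.0004661615948412176 tilt of sides -0.2456310523313793 0.1554342307147105
rim front x -0.06484214404438471 slope deg 0.0867578197092894 z 0.06933742170044226
  y sides -0.09165449571842545 0.09646144987338112 mid 0.0024034770774778377 tilt of sides -484.1228564724859 358.6746136273854
```

```bash
python3 -m creep '{"travel":[[0.004,0.008,0.0],[0,0,0.085],[0,0,0.085],[0,0,0.085],[0,0,0.085],[0,0,0.06],[0,0,0.05],[0,0,0.03]],"delta_rot":[[0,0,0],[0,0,0],[0,0,0],[0,0,0],[0,0,0],[0,0,0],[0,0,0],[0,0,0]]}'
python3 -c "
from h import *
go([.544,.2206,.0632],194.3)"
```

```text
time_s: 22.55
tool_pos: [0.5434, 0.2208, 0.0709]
orientation: [-0.0, -0.123, 0.992, -0.0]
ft_force: [0.3, 0.5, -3.6]
finger_gap: 0.098
gripper_force: 61.4
pos [0.5434 0.2208 0.0709] yaw -165.92 t 22.55 F [ 0.3  0.5 -3.6] gap 0.098 gf 61.4 q [ 0.28  0.85 -1.    1.82  0.87  0.98  0.72]
travel/row [-0.0005 -0.0004  0.008 ]
rot/row [ 0.     -0.     -0.0002]
```

```bash
python3 -m creep '{"travel":[[0,0,0.01],[0,0,0.01],[0,0,0.01],[0,0,0.01],[0,0,0.01],[0,0,0.01],[0,0,0.01],[0,0,0.0]],"delta_rot":[[0,0,0],[0,0,0],[0,0,0],[0,0,0],[0,0,0],[0,0,0],[0,0,0],[0,0,0]]}'
python3 -c "
from h import *
go([.544,.2206,.0632],194.3)"
```

```text
time_s: 23.35
tool_pos: [0.5435, 0.2208, 0.0631]
orientation: [-0.0, -0.123, 0.992, -0.0]
ft_force: [-0.5, -0.3, -3.4]
finger_gap: 0.099
gripper_force: 61.4
pos [0.5435 0.2208 0.0631] yaw -165.92 t 23.35 F [-0.5 -0.3 -3.4] gap 0.099 gf 61.4 q [ 0.28  0.86 -0.99  1.82  0.88  0.97  0.71]
travel/row [-0.0005 -0.0003 -0.0001]
rot/row [-0.     -0.     -0.0002]
```

```bash
python3 -m creep '{"travel":[[0,0,0.005],[0,0,0.005],[0,0,0.005],[0,0,0.005],[0,0,0.005],[0,0,0.005],[0,0,0.0],[0,0,0.0]],"delta_rot":[[0,0,0],[0,0,0],[0,0,0],[0,0,0],[0,0,0],[0,0,0],[0,0,0],[0,0,0]]}'
python3 -c "
from h import *
go([.544,.2206,.0632],194.3)"
```

```text
time_s: 24.15
tool_pos: [0.5437, 0.2209, 0.0622]
orientation: [0.0, -0.123, 0.992, -0.001]
ft_force: [-6.8, -5.3, 18.4]
finger_gap: 0.099
gripper_force: 64.6
pos [0.5437 0.2209 0.0622] yaw -165.92 t 24.15 F [-6.8 -5.3 18.4] gap 0.099 gf 64.6 q [ 0.27  0.86 -0.99  1.82  0.88  0.97  0.71]
travel/row [-0.0002 -0.0004 -0.001 ]
rot/row [-0.0001  0.     -0.0002]
```

The plate is on the ledge, pressed with about 20 N at the expected height. Next I release, lift and check it.

```bash
python3 -m creep '{"travel":[[0,0,0],[0,0,0],[0,0,0],[0,0,0],[0,0,0],[0,0,0],[0,0,0],[0,0,0]],"delta_rot":[[0,0,0],[0,0,0],[0,0,0],[0,0,0],[0,0,0],[0,0,0],[0,0,0],[0,0,0]]}' -0.5
python3 -m creep '{"travel":[[0,0,-0.05],[0,0,-0.1],[0,0,-0.35],[0,0,-0.35],[0,0,-0.35],[0,0,-0.35],[0,0,-0.35],[0,0,-0.35]],"delta_rot":[[0,0,0],[0,0,0],[0,0,0],[0,0,0],[0,0,0],[0,0,0],[0,0,0],[0,0,0]]}'
python3 - <<'E'
from h import *
np.set_printoptions(precision=4,suppress=True)
a=np.radians(14.3); B=np.array([[np.cos(a),np.sin(a)],[-np.sin(a),np.cos(a)]]); o=B@np.array([.544,.2206])
c=ctrl.camera("wrist"); P=cloud(c); b=P[...,:2]@B.T-o
cv2.imwrite("pics/f.png",c["frame"])
w=(abs(b[...,0])<.056)&(abs(b[...,1])<.085)&(P[...,2]>.03)&(P[...,2]<.055); q=P[w]
A=np.c_[b[w],np.ones(w.sum())]; x=np.linalg.lstsq(A,q[:,2],rcond=None)[0]; r=q[:,2]-A@x; g=abs(r)<.003; x=np.linalg.lstsq(A[g],q[g,2],rcond=None)[0]; print("plate slopes deg",np.degrees(x[:2]),"z",x[2],g.sum())
t=(abs(b[...,0])<.05)&(abs(b[...,1])<.05)&(P[...,2]>.055)&(P[...,2]<.075); print("tab",cv2.minAreaRect(b[t].astype(np.float32)),np.median(P[t][:,2]))
go([.6299,.2416,.245],104.3)
E
```

```text
time_s: 24.95
tool_pos: [0.5442, 0.2212, 0.0602]
orientation: [0.001, -0.123, 0.992, 0.0]
ft_force: [-0.9, -0.1, 6.4]
finger_gap: 0.248
gripper_force: 2.9
time_s: 25.75
tool_pos: [0.543, 0.221, 0.3321]
orientation: [0.0, -0.123, 0.992, 0.0]
ft_force: [1.3, -1.1, 0.5]
finger_gap: 0.249
gripper_force: 0.0
plate slopes deg [ 0.1674 -0.0214] z 0.04072213014260307 8326
tab ((0.0017725341022014618, 0.0005293495487421751), (0.008590436540544033, 0.05937794968485832), 89.94002532958984) 0.06452630400112647
pos [0.5451 0.2236 0.3393] yaw -165.86 t 25.8 F [1.5 2.7 5.2] gap 0.25 gf 0.0 q [ 0.44  0.58 -1.27  1.59  0.56  1.38  0.92]
travel/row [-0.0893 -0.0036  0.0991]
rot/row [0.0004 0.0002 0.0624]
```

View pics/f.png

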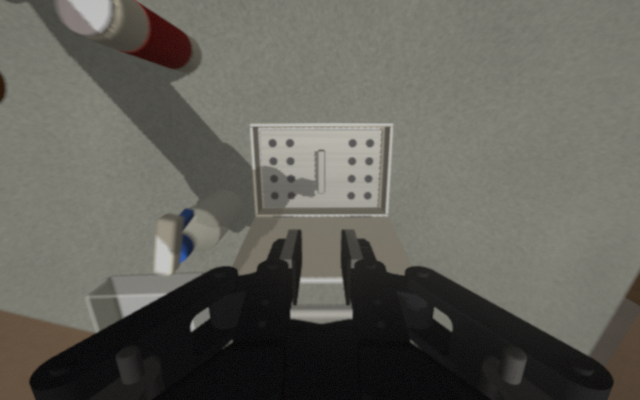

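The plate sits level in the box at (320,170), centred within 2 mm, its top at 0.0407 m. Now I turn and take the handle again.

```bash
python3 -m creep '{"travel":[[0,0,0],[0,0,0],[0,0,0],[0,0,0],[0,0,0],[0,0,0],[0,0,0],[0,0,0]],"delta_rot":[[0,0,0.0312],[0,0,0.0312],[0,0,0.0312],[0,0,0.0312],[0,0,0.0312],[0,0,0.0312],[0,0,0.0312],[0,0,0.0312]]}'
python3 -m creep '{"travel":[[0,0,0],[0,0,0],[0,0,0],[0,0,0],[0,0,0],[0,0,0],[0,0,0],[0,0,0]],"delta_rot":[[0,0,0.0312],[0,0,0.0312],[0,0,0.0312],[0,0,0.0312],[0,0,0.0312],[0,0,0.0312],[0,0,0.0312],[0,0,0.0312]]}' -0.3 40
python3 -c "
from h import *
go([.6299,.2416,.32],104.3)"
```

```text
time_s: 26.6
tool_pos: [0.5432, 0.2212, 0.33]
orientation: [0.0, 0.268, 0.964, 0.0]
ft_force: [-0.1, -0.0, -0.0]
finger_gap: 0.249
gripper_force: 0.0
time_s: 27.4
tool_pos: [0.5431, 0.2212, 0.33]
orientation: [-0.0, 0.615, 0.788, 0.0]
ft_force: [0.1, 0.1, -0.5]
finger_gap: 0.35
gripper_force: 0.0
pos [0.5431 0.2212 0.33  ] yaw 104.04 t 27.4 F [ 0.1  0.1 -0.5] gap 0.35 gf 0.0 q [ 0.25  0.42 -0.91  1.61  0.34  1.28 -0.47]
travel/row [-0.0013  0.0928  0.0104]
rot/row [ 0.     -0.     -0.0002]
```

```bash
python3 -m creep '{"travel":[[-0.001,0.093,0.01],[-0.001,0.093,0.01],[-0.001,0.093,0.01],[-0.001,0.093,0.01],[-0.001,0.093,0.01],[-0.001,0.093,0.01],[-0.001,0.093,0.01],[-0.001,0.093,0.01]],"delta_rot":[[0,0,0],[0,0,0],[0,0,0],[0,0,0],[0,0,0],[0,0,0],[0,0,0],[0,0,0]]}'
python3 -m creep '{"travel":[[0,0,0.08],[0,0,0.08],[0,0,0.08],[0,0,0.08],[0,0,0.08],[0,0,0.08],[0,0,0.08],[0,0,0.066]],"delta_rot":[[0,0,0],[0,0,0],[0,0,0],[0,0,0],[0,0,0],[0,0,0],[0,0,0],[0,0,0]]}'
python3 -m creep '{"travel":[[0,0,0],[0,0,0],[0,0,0],[0,0,0],[0,0,0],[0,0,0],[0,0,0],[0,0,0]],"delta_rot":[[0,0,0],[0,0,0],[0,0,0],[0,0,0],[0,0,0],[0,0,0],[0,0,0],[0,0,0]]}' -1 40
python3 - <<'E'
from h import *
go([.63,.2416,.245],104.3)
p=np.array(ctrl.sense()["tool_pos"]); a=np.radians(14.3); e=np.array([np.cos(a),np.sin(a)])
h=np.array([.544,.2206])+.065*e; x=(p[:2]-h)@e; z=p[2]-.074; t0=np.arctan2(z,-x); print("lid angle",t0,np.hypot(x,z))
th=np.linspace(t0,.785,13); print((np.c_[np.diff(-.172*np.cos(th)),np.diff(-.172*np.sin(th))]/.12).round(3))
E
```

```text
time_s: 28.2
tool_pos: [0.6313, 0.2421, 0.3198]
orientation: [-0.0, 0.614, 0.789, -0.0]
ft_force: [0.7, 0.0, 0.9]
finger_gap: 0.349
gripper_force: 0.0
time_s: 29.0
tool_pos: [0.6303, 0.2417, 0.244]
orientation: [-0.0, 0.614, 0.789, -0.0]
ft_force: [0.2, 0.2, -0.9]
finger_gap: 0.351
gripper_force: 0.0
time_s: 29.8
tool_pos: [0.6301, 0.2415, 0.2444]
orientation: [-0.0, 0.614, 0.789, -0.001]
ft_force: [1.6, 0.3, -10.4]
finger_gap: 0.102
gripper_force: 38.7
pos [0.6301 0.2415 0.2444] yaw 104.22 t 29.8 F [  1.6   0.3 -10.4] gap 0.102 gf 38.7 q [ 0.13  0.65 -0.82  1.48  0.49  1.23 -0.51]
travel/row [ 0.0001 -0.0001 -0.0007]
rot/row [-0.      0.     -0.0001]
lid angle 1.7085020710729804 0.1719904469180534
[[-0.11  -0.011]
 [-0.11  -0.002]
 [-0.11   0.006]
 [-0.109  0.014]
 [-0.108  0.023]
 [-0.106  0.031]
 [-0.103  0.039]
 [-0.1    0.047]
 [-0.096  0.054]
 [-0.091  0.062]
 [-0.086  0.069]
 [-0.081  0.075]]
```

```bash
python3 -m creep '{"travel":[[0,-0.11,-0.011],[0,-0.11,-0.002],[0,-0.11,0.006],[0,-0.109,0.014],[0,-0.108,0.023],[0,-0.106,0.031],[0,-0.103,0.039],[0,-0.1,0.047]],"delta_rot":[[0,0,0],[0,0,0],[0,0,0],[0,0,0],[0,0,0],[0,0,0],[0,0,0],[0,0,0]]}'
python3 -m creep '{"travel":[[0,-0.096,0.054],[0,-0.091,0.062],[0,-0.086,0.069],[0,-0.081,0.075],[0,0,0],[0,0,0],[0,0,0],[0,0,0]],"delta_rot":[[0,0,0],[0,0,0],[0,0,0],[0,0,0],[0,0,0],[0,0,0],[0,0,0],[0,0,0]]}'
python3 - <<'E'
from h import *
p=np.array(ctrl.sense()["tool_pos"]); a=np.radians(14.3); e=np.array([np.cos(a),np.sin(a)])
h=np.array([.544,.2206])+.065*e; x=(p[:2]-h)@e; z=p[2]-.074; print("lid angle",np.arctan2(z,-x),np.hypot(x,z))
go(p)
E
```

```text
time_s: 30.6
tool_pos: [0.5335, 0.217, 0.2301]
orientation: [0.003, 0.614, 0.789, 0.003]
ft_force: [4.0, -0.3, 0.0]
finger_gap: 0.096
gripper_force: 39.5
time_s: 31.4
tool_pos: [0.4901, 0.206, 0.197]
orientation: [0.0, 0.614, 0.789, -0.0]
ft_force: [-1.9, -5.2, 6.4]
finger_gap: 0.099
gripper_force: 41.3
lid angle 0.7945644774040674 0.17243527678551596
pos [0.4901 0.206  0.197 ] yaw 104.21 t 31.4 F [-1.9 -5.2  6.4] gap 0.099 gf 41.3 q [ 0.25  0.46 -0.88  1.89  0.42  0.99 -0.57]
travel/row [0. 0. 0.]
```

Lid angle 0.79 rad. Releasing, rising and checking.

```bash
python3 -m creep '{"travel":[[0,0,0],[0,0,0],[0,0,0],[0,0,0],[0,0,0],[0,0,0],[0,0,0],[0,0,0]],"delta_rot":[[0,0,0],[0,0,0],[0,0,0],[0,0,0],[0,0,0],[0,0,0],[0,0,0],[0,0,0]]}' -0.5
python3 -m creep '{"travel":[[0,0,-0.05],[0,0,-0.1],[0,0,-0.15],[0,0,-0.2],[0,0,-0.2],[0,0,-0.2],[0,0,-0.2],[0,0,-0.2]],"delta_rot":[[0,0,0],[0,0,0],[0,0,0],[0,0,0],[0,0,0],[0,0,0],[0,0,0],[0,0,0]]}'
python3 -m creep '{"travel":[[-0.3,0,0],[-0.3,0,0],[-0.3,0,0],[-0.3,0,0],[-0.3,0,0],[-0.3,0,0],[-0.3,0,0],[-0.3,0,0]],"delta_rot":[[0,0,0],[0,0,0],[0,0,0],[0,0,0],[0,0,0],[0,0,0],[0,0,0],[0,0,0]]}'
python3 - <<'E'
from h import *
np.set_printoptions(precision=4,suppress=True)
a=np.radians(14.3); B=np.array([[np.cos(a),np.sin(a)],[-np.sin(a),np.cos(a)]]); o=B@np.array([.544,.2206])
im=[]
for n in ("scene","top"):
    c=ctrl.camera(n); P=cloud(c); b=P[...,:2]@B.T-o; im.append(c["frame"])
    w=(P[...,2]>.095)&(P[...,2]<.165)&(b[...,0]>-.06)&(b[...,0]<.06)&(abs(b[...,1])<.09)&(c["depth"]>0)
    q=np.c_[b[w],P[w][:,2]]; m=np.median(q,0); p=np.polyfit(q[:,0],q[:,2],1); r=abs(np.polyval(p,q[:,0])-q[:,2])<.006; p=np.polyfit(q[r,0],q[r,2],1); print(n,"lid angle",np.arctan(-p[0]),r.sum(),len(r))
cv2.imwrite("pics/g.png",np.vstack([im[0][40:340],im[1][50:350]]))
E
```

```text
time_s: 32.2
tool_pos: [0.4896, 0.2062, 0.196]
orientation: [-0.0, 0.614, 0.789, -0.0]
ft_force: [0.9, -0.1, -0.7]
finger_gap: 0.25
gripper_force: 0.0
time_s: 33.0
tool_pos: [0.4895, 0.2065, 0.3542]
orientation: [0.0, 0.614, 0.789, 0.0]
ft_force: [-0.0, -0.2, -0.1]
finger_gap: 0.25
gripper_force: 0.0
time_s: 33.8
tool_pos: [0.5607, -0.0742, 0.3534]
orientation: [0.001, 0.614, 0.789, 0.0]
ft_force: [-0.1, 0.6, -0.4]
finger_gap: 0.25
gripper_force: 0.0
scene lid angle 0.7781336942610085 3255 3264
top lid angle 0.7749429408357558 2502 2515
```

View pics/g.png

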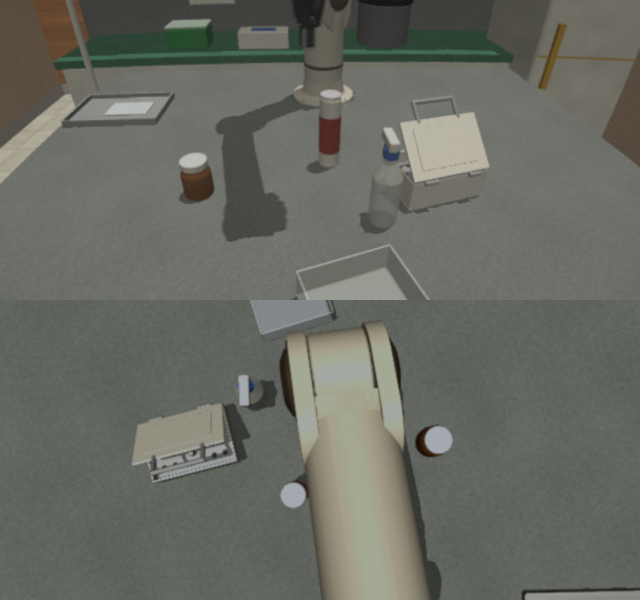

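The lid stands half open (scene view, 445,145) with the plate in the box under it (195,460 in the top view). Can, bottle and jar are where they were.

```bash
python3 -c "
from workcell import ctrl
print(ctrl.sign_off())"
```

```text
the job is handed in; nothing more can be done
None
```

I handed the job in after about 34 s of robot time; the hand-in gave no verdict. In my last measurements the plate was level on the ledge, centred within 2 mm, and the lid stood at about 0.78 rad (45°); the can, bottle and jar had not moved in the pictures.

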